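# Jars in a row, second tray stacked on top

### The arm

A 6-joint arm with a two-finger parallel gripper is mounted at the origin on a cart in front of the work surface, level with it; the furniture and walls round the work are solid. World frame = base frame: x ahead of the robot, y to its left, z up, the work surface at z = 0. Lengths are in m, angles in rad, forces in N, time in s.
With the tool pointing down it reaches from about 0.25 to 0.775 m from the base axis. Payload 4 kg.
Tool frame: the origin (TCP) lies on the centre line of the jaws, within the pads' length; the fingertips stand 25 mm ahead of it and the grasp point (between the pads) lies 6 mm ahead of it; z points along the fingers, y is the line along which they close (so a half turn about z gives the same grasp; the last joint's range is limited). The gripper opens to 94 mm and grips with 3 to 60 N. Pads are 16 mm wide; open, the fingers measure 119 mm over their backs; the gripper's body (75 mm by 177 mm) begins 78 mm behind the grasp point.
Start: joints at [1.128, 0.087, 1.371, -0, 1.684, -0.103], TCP at [0.183, 0.519, 0.231] pointing down, gripper open.
Joint ranges: [-3.1, 3.1], [-0.76, 2.03], [0.27, 2.55], [-1.08, 4.22], [0.17, 2.65], [-2.57, 2.57]. Speed limits (rad/s): [2.79, 2.79, 3.14, 3.14, 3.14, 3.14].

### API

Orientations are given as [roll, pitch, yaw] about the fixed x, y, z axes, in that order (R = Rz(yaw) Ry(pitch) Rx(roll)).
In Python, from bench import sensors, optics, ticket gives the robot as it stands.
- The arm moves only by the tool send_rows, never from a script. Its argument "rows" is a list of rows, each a list of 6 numbers: the shift along the world's x, y, z in mm, then the turn, a rotation vector about the world's x, y, z in rad. In form: [[x, y, z, wx, wy, wz], ...]. A call has 1 to 8 rows; each row shifts and turns the commanded pose from where the row before left it; what a row does not reach is not made up. A row lasts 1/12 s, in which the tool goes at most 41.7 mm and 7.16 degrees, less where a joint would pass 70% of its speed; a pose out of reach is approached as far as the arm can. A call is refused whole if a number of a shift passes 41.7 or a number of a turn 0.125, either way. A call with a gripper value outside its range is refused whole. "grip" is the finger opening in mm, from 0 to 94, set as the call begins (left out, the last holds). The fingers move at their own pace and stop on an object; the grip force is fixed at half the most. Time passes only in rows, so rows that do not move let the fingers close. It gives the time, the measured TCP pose, the force, the opening and the grip force at its end, in the units of the state.
- sensors.get_obs(): the state, without advancing time (a new reading comes with each control period).
- optics.snapshot(name): name is "scene" or "top" or "wrist"; returns the picture (400x640x3 uint8, red, green, blue); there is no depth.
- optics.camera_model(name): a dict with "vertical_fov" (degrees; the focal length in pixels is half the picture's height over the tangent of half this angle, whatever the lens; pixels are square), "cx", "cy" (the principal point, pixels), "R" (3x3) and "t" (3): a world point X has camera coordinates R X + t. Camera axes: x right, y down, z forward; pixel columns grow to the right and rows downward; lengths in m; the calibration is good to about 2 mm. A picture is of the moment at which its call begins: read the wrist's pose just before it. camera_model takes no time and is no camera call; for the wrist camera it gives the pose at the moment of the call.
- ticket.close_job(): hands the job in; it is judged then, once.
The state is a dict: "time": time; "joint_positions": joint angles; "qvel": joint speeds; "joint_torque": joint torques, N m; "tool_pos": TCP position; "ee_rot": TCP orientation; "wrist_force": force on the tool from outside, world axes, zero at the start; "wrist_torque": the same for the moment, N m; "width": finger opening in m; "finger_force": force on a finger pad.
Only numpy, scipy, OpenCV 4.12 (cv2) and the standard library are available. Lean on these libraries where they do the work, as an engineer would, in place of code of your own. Each camera call takes 0.05 s, during which the arm holds its last target. There are 200 camera calls.

### The job

Stand the three blue-lidded jars upright in one row in the lower tray, shifting the one that is already there along to make room. Then set the empty tray on top of it, turned so that its orange end is over the grey end of the lower one and it stacks on the ends instead of nesting down onto the jars, and stand the red-lidded jar in that upper tray. Set everything down rather than dropping it, keep the jars upright, let go, and leave the sanding block and the small offcut where they are.

Things in the scene. Friction and masses are not known exactly. Their poses are not given: they have to be found in the camera images.
- lower_tray: loose grey stack-nest tray with one orange end, holding one jar. Origin: centre of underside; y along it to the orange end, z up. Floor top 8 mm up, inside 56 x 164 mm: three jars in a row, 14 mm to spare. Low long sides: outer faces 62 mm apart, 3 mm thick, tops 32 mm up. High ends: tops 92 mm up, lean outwards, 184 mm apart inside at the top. 200 mm long overall. 0.3 kg
- lower_tray_orange (a point): middle of the lower tray's orange end, 92 mm along its y from its centre, 60 mm up. Orange ends on the same side: trays nest. One turned half round: it stacks, its three feet 5 mm down in saddles in the tops of the lower tray's ends (3 mm play each way across and along), undersides of the two trays 87 mm apart, 9 mm clear of the lids
- upper_tray: second tray, empty, same shape, size, weight and axes as the lower one, on the bench roughly crosswise to it. Grip it from above at mid-length across its low long sides: outer faces 62 mm apart, flat there, from 3 to 32 mm above its underside; the high ends are 164 mm apart inside at the floor
- upper_tray_orange (a point): middle of the upper tray's orange end, 92 mm along its y from its centre, 60 mm up
- blue_jar_1: a clear screw jar with a blue lid, 50 mm in diameter and 70 mm high with the lid (the lid, the top 15 mm, is as wide), 0.15 kg. Origin at the centre of its underside, z up. It starts in the lower tray, 14 to 36 mm from mid-length towards the orange end, where it leaves no room for the other two: it must be shifted along to the orange end.
- blue_jar_2: a clear screw jar with a blue lid, 50 mm in diameter and 70 mm high with the lid (the lid, the top 15 mm, is as wide), 0.15 kg. Origin at the centre of its underside, z up. Starts on the bench.
- blue_jar_3: a clear screw jar with a blue lid, 50 mm in diameter and 70 mm high with the lid (the lid, the top 15 mm, is as wide), 0.15 kg. Origin at the centre of its underside, z up. Starts on the bench.
- red_jar: a clear screw jar with a red lid, 50 mm in diameter and 70 mm high with the lid (the lid, the top 15 mm, is as wide), 0.15 kg. Origin at the centre of its underside, z up. Starts on the bench.
- sanding_block: bystander: a dark rubber sanding block, 64 x 108 x 37 mm, origin at the centre of its underside; leave it
- mitred_offcut: bystander: a small brown mitred wood offcut, 40 x 60 x 19 mm, origin at the centre of its underside; leave it
There are look-alikes about, which are no part of the job. Leave any green look-alike of the red_jar alone.

How it is judged:
On the way, in this order (a step that is already met when the one before it is completed fails the run):
1. the three blue-lidded jars stand upright in a row on the floor of the lower tray, released (x of blue_jar_1 in the frame of lower_tray between -0.007 and 0.007 m and y of blue_jar_1 in the frame of lower_tray between -0.062 and 0.062 m and z of blue_jar_1 in the frame of lower_tray between 0.004 and 0.012 m and angle between each of blue_jar_1, blue_jar_2, blue_jar_3's own z axis and vertical below 0.08 rad and x of blue_jar_2 in the frame of lower_tray between -0.007 and 0.007 m and y of blue_jar_2 in the frame of lower_tray between -0.062 and 0.062 m and z of blue_jar_2 in the frame of lower_tray between 0.004 and 0.012 m and x of blue_jar_3 in the frame of lower_tray between -0.007 and 0.007 m and y of blue_jar_3 in the frame of lower_tray between -0.062 and 0.062 m and z of blue_jar_3 in the frame of lower_tray between 0.004 and 0.012 m and contact force between the fingers and blue_jar_1 below 0.1 N and contact force between the fingers and blue_jar_2 below 0.1 N and contact force between the fingers and blue_jar_3 below 0.1 N), for 0.2 s.
2. the other tray stands stacked on the ends of the lower one, its orange end over the grey end, released (x of blue_jar_1 in the frame of lower_tray between -0.007 and 0.007 m and y of blue_jar_1 in the frame of lower_tray between -0.062 and 0.062 m and z of blue_jar_1 in the frame of lower_tray between 0.004 and 0.012 m and angle between each of blue_jar_1, blue_jar_2, blue_jar_3's own z axis and vertical below 0.08 rad and x of blue_jar_2 in the frame of lower_tray between -0.007 and 0.007 m and y of blue_jar_2 in the frame of lower_tray between -0.062 and 0.062 m and z of blue_jar_2 in the frame of lower_tray between 0.004 and 0.012 m and x of blue_jar_3 in the frame of lower_tray between -0.007 and 0.007 m and y of blue_jar_3 in the frame of lower_tray between -0.062 and 0.062 m and z of blue_jar_3 in the frame of lower_tray between 0.004 and 0.012 m and z of upper_tray in the frame of lower_tray between 0.083 and 0.091 m and x of upper_tray in the frame of lower_tray between -0.007 and 0.007 m and y of upper_tray in the frame of lower_tray between -0.007 and 0.007 m and y of upper_tray_orange in the frame of lower_tray below -0.08 m and angle between upper_tray's own z axis and vertical below 0.04 rad and contact force between the fingers and upper_tray below 0.1 N), for 0.2 s.
At the end, for the whole second after the job is handed in: Blue-lidded jars upright in one row on the lower tray's floor (7 mm from its middle line), that tray flat on the bench; upper tray level on its ends, orange over grey end, seated within 4 mm in height, 7 mm sideways; red-lidded jar upright on its floor; all at rest (x of blue_jar_1 in the frame of lower_tray between -0.007 and 0.007 m and y of blue_jar_1 in the frame of lower_tray between -0.062 and 0.062 m and z of blue_jar_1 in the frame of lower_tray between 0.004 and 0.012 m and angle between each of blue_jar_1, blue_jar_2, blue_jar_3, red_jar's own z axis and vertical below 0.08 rad and x of blue_jar_2 in the frame of lower_tray between -0.007 and 0.007 m and y of blue_jar_2 in the frame of lower_tray between -0.062 and 0.062 m and z of blue_jar_2 in the frame of lower_tray between 0.004 and 0.012 m and x of blue_jar_3 in the frame of lower_tray between -0.007 and 0.007 m and y of blue_jar_3 in the frame of lower_tray between -0.062 and 0.062 m and z of blue_jar_3 in the frame of lower_tray between 0.004 and 0.012 m and z of upper_tray in the frame of lower_tray between 0.083 and 0.091 m and x of upper_tray in the frame of lower_tray between -0.007 and 0.007 m and y of upper_tray in the frame of lower_tray between -0.007 and 0.007 m and y of upper_tray_orange in the frame of lower_tray below -0.08 m and angle between upper_tray's own z axis and vertical below 0.04 rad and height (world z) of lower_tray below 0.004 m and angle between lower_tray's own z axis and vertical below 0.03 rad and x of red_jar in the frame of upper_tray between -0.007 and 0.007 m and y of red_jar in the frame of upper_tray between -0.062 and 0.062 m and z of red_jar in the frame of upper_tray between 0.004 and 0.012 m and linear speed of each of blue_jar_1, blue_jar_2, blue_jar_3, red_jar, upper_tray, lower_tray below 0.02 m/s); the robot touches nothing.
It fails at once if a jar is tipped by more than 30 degrees (angle between any of blue_jar_1, blue_jar_2, blue_jar_3, red_jar's own z axis and vertical above 0.52 rad).
It fails at once if a jar or a tray falls free faster than 0.5 m/s (a drop of more than about 13 mm) ((contact force between each of the fingers, anything else and blue_jar_1 below 0.02 N and linear speed of blue_jar_1 above 0.5 m/s) or (contact force between each of the fingers, anything else and blue_jar_2 below 0.02 N and linear speed of blue_jar_2 above 0.5 m/s) or (contact force between each of the fingers, anything else and blue_jar_3 below 0.02 N and linear speed of blue_jar_3 above 0.5 m/s) or (contact force between each of the fingers, anything else and red_jar below 0.02 N and linear speed of red_jar above 0.5 m/s) or (contact force between each of the fingers, anything else and upper_tray below 0.02 N and linear speed of upper_tray above 0.5 m/s)).
It fails at once if the sanding block or the offcut is moved by more than 30 mm (distance of any of sanding_block, mitred_offcut from where it was at the start of the episode above 0.03 m).
It also fails if it takes over 72 s, if anything falls off the work surface, if the arm or the gripper's body presses on something with over 40 N, if the wrist force passes 120 N, or if a joint passes its speed limit or range.

## Working session

There is one attempt and no reset: what is moved stays moved. The work goes in short steps, Python scripts to look and compute and a tool call to move; the robot and the scene stay as the last step left them, time stands still between calls to the robot, and variables do not carry over. Pictures are saved under pics/ and viewed, at most 12 in all, crops included, and the job is handed in when it is done.

Besides the shell and the picture viewer there is one more tool, called as name(argument=value, ...) on one line, values as JSON. send_rows: Moves the arm, as the interface text tells. Its arguments: {"type":"object","properties":{"rows":{"type":"array"},"grip":{"type":"number"}},"required":["rows"]}

```bash
mkdir -p pics; cat > h.py <<'E'
import numpy as np,cv2
from bench import sensors,optics,ticket
def cam(n):
    m=optics.camera_model(n);f=200/np.tan(np.radians(m["vertical_fov"])/2)
    return f,m["cx"],m["cy"],np.array(m["R"]),np.array(m["t"])
def ray(c,u,v):
    f,cx,cy,R,t=c
    return -R.T@t, R.T@np.array([(u-cx)/f,(v-cy)/f,1.])
def onz(c,u,v,z):
    o,d=ray(c,u,v); return o+d*(z-o[2])/d[2]
def proj(c,X):
    f,cx,cy,R,t=c;p=R@np.array(X)+t
    return f*p[0]/p[2]+cx,f*p[1]/p[2]+cy
def tri(c1,p1,c2,p2):
    o1,d1=ray(c1,*p1);o2,d2=ray(c2,*p2)
    s=np.linalg.lstsq(np.c_[d1,-d2],o2-o1,rcond=None)[0]
    a,b=o1+d1*s[0],o2+d2*s[1]
    return (a+b)/2,np.linalg.norm(a-b)
def snap(n,name=None):
    im=optics.snapshot(n)
    if name: cv2.imwrite(f"pics/{name}.png",im[:,:,::-1])
    return im
def blobs(im,lo,hi,amin=60):
    h=cv2.cvtColor(im,cv2.COLOR_RGB2HSV)
    m=cv2.inRange(h,np.array(lo),np.array(hi))
    n,l,s,c=cv2.connectedComponentsWithStats(m)
    return [(s[i][4],c[i].round(1),s[i][:4]) for i in range(1,n) if s[i][4]>amin],l
E
python3 - <<'E'
from h import *
a=snap("top");b=snap("scene")
cv2.imwrite("pics/top.png",a[:,:,::-1]);cv2.imwrite("pics/scene.png",b[:,:,::-1])
for n in("top","scene","wrist"):
    c=cam(n);print(n,c[0].round(1),c[1],c[2],(-c[3].T@c[4]).round(3),c[3].round(2).tolist())
for nm,im in(("top",a),("scene",b)):
  for k,lo,hi in(("blue",(95,90,50),(130,255,255)),("red",(0,130,60),(6,255,255)),("red2",(172,130,60),(180,255,255)),("orange",(8,130,90),(22,255,255)),("green",(40,80,40),(85,255,255))):
    print(nm,k,[(x[0],x[1].tolist(),x[2].tolist()) for x in blobs(im,lo,hi)[0]])
E
```

```text
top 504.5 318.5370508180906 196.75264748862693 [ 0.364 -0.212  1.016] [[-0.01, -1.0, 0.0], [-0.99, 0.01, -0.14], [0.14, -0.0, -0.99]]
scene 494.5 320.70179659122005 202.24953631599993 [-0.438 -0.759  0.602] [[0.49, -0.87, 0.0], [-0.38, -0.22, -0.9], [0.78, 0.44, -0.44]]
wrist 311.9 323.9133795156848 199.42130303802807 [0.105 0.545 0.382] [[0.33, 0.94, -0.0], [0.9, -0.32, 0.28], [0.27, -0.1, -0.96]]
top blue [(np.int32(495), [369.5, 166.1], [357, 154, 26, 25]), (np.int32(484), [426.1, 216.3], [414, 204, 25, 25]), (np.int32(502), [382.5, 235.1], [370, 223, 26, 25])]
top red [(np.int32(503), [272.2, 108.1], [260, 96, 26, 25]), (np.int32(220), [629.0, 271.0], [619, 258, 21, 27])]
top red2 [(np.int32(93), [628.9, 277.7], [621, 267, 18, 23])]
top orange [(np.int32(181), [67.1, 49.9], [57, 40, 21, 22]), (np.int32(24404), [225.7, 145.2], [40, 41, 378, 299]), (np.int32(80), [15.3, 49.2], [9, 42, 12, 13]), (np.int32(1518), [498.6, 152.9], [488, 93, 22, 134]), (np.int32(93), [331.0, 160.8], [326, 153, 12, 20]), (np.int32(228), [438.0, 172.0], [427, 160, 22, 32]), (np.int32(770), [9.9, 201.0], [
[... 1378 characters left out ...]
21]), (np.int32(498), [132.3, 131.4], [114, 122, 37, 20]), (np.int32(6397), [272.5, 221.8], [177, 151, 172, 122]), (np.int32(183), [122.1, 170.1], [117, 158, 12, 26]), (np.int32(105), [38.3, 189.7], [29, 184, 20, 12]), (np.int32(160), [382.7, 210.2], [371, 204, 25, 13]), (np.int32(1165), [421.3, 235.9], [402, 215, 49, 45]), (np.int32(11814), [316.8, 308.7], [134, 226, 365, 161]), (np.int32(500), [362.2, 248.6], [352, 232, 21, 32]), (np.int32(88), [419.3, 290.3], [412, 282, 16, 18]), (np.int32(61), [361.8, 296.7], [353, 293, 17, 8])]
scene green [(np.int32(308), [196.4, 4.9], [181, 0, 33, 16]), (np.int32(508), [20.3, 19.8], [0, 6, 46, 25]), (np.int32(266), [298.5, 190.7], [288, 181, 19, 30])]
```

View pics/top.png

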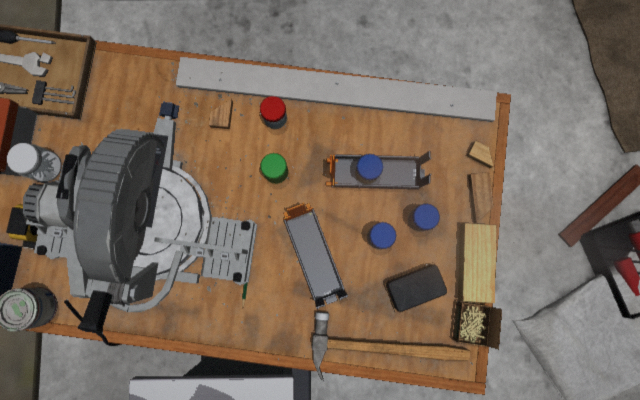

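View pics/scene.png

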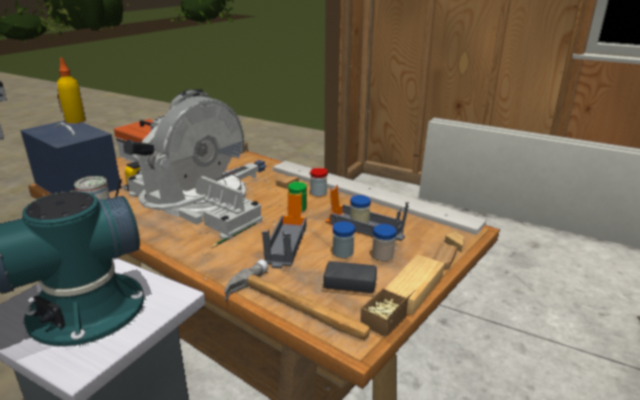

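The top view shows the lower tray with a jar at (369,166), its orange end at the left (331,170). The upper tray runs from its orange end (297,211) to its grey end (328,297). The loose blue jars are at (382,235) and (426,216), red at (272,108) and green at (273,167). The saw on the left stands between the arm and the work, so I need its height.

```bash
python3 - <<'E'
from h import *
T=cam("top");S=cam("scene")
o=sensors.get_obs();print({k:np.round(o[k],3).tolist() for k in("time","tool_pos","ee_rot","joint_positions","width")})
for n,p,q in(("b1",(369.5,166.1),(359.9,201)),("b2",(382.5,235.1),(343.7,228.3)),("b3",(426.1,216.3),(384.4,231)),("red",(272.2,108.1),(318.8,172.2))):
    x,e=tri(T,p,S,q);print(n,x.round(3),e.round(4),"onz70",onz(T,*p,.078 if n=="b1" else .07).round(3))
print("saw top",tri(T,(135,135),S,(205,92)),"handle",tri(T,(95,300),S,(140,143)))
for n,p,z in(("lo orange",(331,170),.06),("lo grey",(424,171),.09),("up or",(297,211),.09),("up gr",(329,297),.09),("up floor mid",(316,254),.01),("saw R edge",(255,250),.05)):print(n,onz(T,*p,z).round(3))
# ring of saw points height guess
for z in(.1,.2,.3):print(z,onz(T,160,150,z).round(3),onz(T,110,290,z).round(3))
E
```

```text
{'time': 0.1, 'tool_pos': [0.183, 0.518, 0.229], 'ee_rot': [-3.14, -0.0, 2.802], 'joint_positions': [1.128, 0.088, 1.372, 0.0, 1.684, -0.103], 'width': 0.094}
b1 [ 0.551 -0.312  0.07 ] 0.0011 onz70 [ 0.549 -0.311  0.078]
b2 [ 0.419 -0.334  0.064] 0.0004 onz70 [ 0.419 -0.333  0.07 ]
b3 [ 0.454 -0.417  0.064] 0.0006 onz70 [ 0.453 -0.416  0.07 ]
red [ 0.67  -0.127  0.063] 0.0014 onz70 [ 0.668 -0.127  0.07 ]
saw top (array([0.53487376, 0.08708846, 0.28794752]), np.float64(0.07687920425774053)) handle (array([0.31162511, 0.14345247, 0.20911289]), np.float64(0.010134256325441546))
lo orange [ 0.546 -0.239  0.06 ]
lo grey [ 0.536 -0.412  0.09 ]
up or [ 0.464 -0.174  0.09 ]
up gr [ 0.307 -0.231  0.09 ]
up floor mid [ 0.387 -0.208  0.01 ]
saw R edge [ 0.395 -0.092  0.05 ]
0.1 [0.58  0.079 0.1  ] [0.326 0.161 0.1  ]
0.2 [0.557 0.047 0.2  ] [0.33 0.12 0.2 ]
0.3 [0.533 0.015 0.3  ] [0.334 0.079 0.3  ]
```

The lids triangulate at about 64–70 mm, which agrees with the text. The saw top is at about 0.29 m, so I'll rise first and then swing over it.

send_rows(rows=[[0,0,38,0,0,0],[0,0,38,0,0,0],[0,0,38,0,0,0],[0,0,38,0,0,0],[0,0,38,0,0,0],[0,0,38,0,0,0]])

```text
time: 0.6
tool_pos: [0.1831, 0.5181, 0.4599]
ee_rot: [-3.141, -0.0, 2.802]
wrist_force: [0.3, 0.7, -0.3]
width: 0.0943
finger_force: 0.0
```

send_rows(rows=[[13.5,-39,0,0,0,-0.061],[13.5,-39,0,0,0,-0.061],[13.5,-39,0,0,0,-0.061],[13.5,-39,0,0,0,-0.061],[13.5,-39,0,0,0,-0.061],[13.5,-39,0,0,0,-0.061],[13.5,-39,0,0,0,-0.061]])

```text
time: 1.18
tool_pos: [0.2777, 0.2437, 0.4581]
ee_rot: [-3.141, 0.0, 2.373]
wrist_force: [0.8, -0.2, 0.1]
width: 0.0941
finger_force: 0.0
```

send_rows(rows=[[13.5,-39,0,0,0,-0.061],[13.5,-39,0,0,0,-0.061],[13.5,-39,0,0,0,-0.061],[13.5,-39,0,0,0,-0.061],[13.5,-39,0,0,0,-0.061],[13.5,-39,0,0,0,-0.061],[13.5,-39,0,0,0,-0.061]])

```text
time: 1.77
tool_pos: [0.3722, -0.0295, 0.4584]
ee_rot: [3.141, 0.0, 1.944]
wrist_force: [0.5, 2.1, 0.0]
width: 0.0937
finger_force: 0.0
```

send_rows(rows=[[13.5,-39,0,0,0,-0.061],[13.5,-39,0,0,0,-0.061],[13.5,-39,0,0,0,-0.061],[13.5,-39,0,0,0,-0.061],[13.5,-39,0,0,0,-0.061],[13.5,-39,0,0,0,-0.061]])

```text
time: 2.27
tool_pos: [0.4534, -0.2636, 0.458]
ee_rot: [-3.141, -0.001, 1.578]
wrist_force: [-0.1, -0.3, 0.8]
width: 0.0942
finger_force: 0.0
```

send_rows(rows=[[0,0,-38,0,0,0],[0,0,-38,0,0,0],[0,0,-38,0,0,0],[0,0,-38,0,0,0],[0,0,0,0,0,0],[0,0,0,0,0,0]])

```text
time: 2.77
tool_pos: [0.4519, -0.2605, 0.3028]
ee_rot: [-3.135, -0.005, 1.582]
wrist_force: [-0.0, 0.5, 1.1]
width: 0.0941
finger_force: 0.0
```

```bash
python3 - <<'E'
from h import *
c=cam("wrist");a=snap("wrist","w1")
np.savez("w1.npz",f=c[0],cx=c[1],cy=c[2],R=c[3],t=c[4])
print((-c[3].T@c[4]).round(3),sensors.get_obs()["tool_pos"])
for k,lo,hi in(("blue",(95,90,50),(130,255,255)),("red",(0,150,60),(6,255,255)),("orange",(5,190,150),(16,255,255))):
  for x in blobs(a,lo,hi)[0]: print(k,x[0],x[1].tolist(),x[2].tolist(),onz(c,*x[1],.07).round(4))
E
```

```text
[ 0.452 -0.18   0.456] [ 0.45352384 -0.26156942  0.30758221]
blue 1113 [399.6, 216.1] [381, 198, 38, 38] [ 0.55   -0.3128  0.07  ]
blue 1039 [300.5, 228.1] [283, 210, 36, 37] [ 0.4203 -0.3312  0.07  ]
blue 906 [325.0, 283.2] [308, 267, 35, 33] [ 0.4537 -0.413   0.07  ]
red 1619 [513.3, 64.0] [491, 41, 46, 47] [ 0.6652 -0.1279  0.07  ]
orange 201 [341.9, 103.3] [330, 82, 23, 46] [ 0.4709 -0.1727  0.07  ]
```

View pics/w1.png

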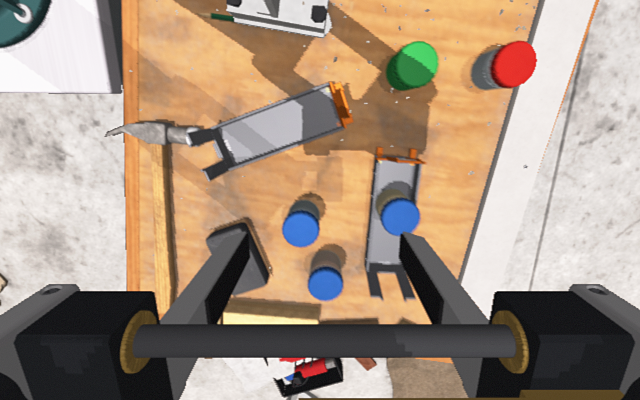

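The wrist view shows the upper tray from its orange end (340,103) to its grey end (210,155). The lower tray runs from its orange end (400,156) to its grey end (390,285), with jar 1 at (400,216). Jars 2 and 3 are at (300,228) and (325,283). The positions agree with the top view within 3 mm. I'll go over the lower tray for a symmetric look.

send_rows(rows=[[32,-18,-20,0,0,0],[32,-18,-20,0,0,0],[32,-18,-20,0,0,0],[0,0,0,0,0,0],[0,0,0,0,0,0]])

```text
time: 3.23
tool_pos: [0.5513, -0.3167, 0.2471]
ee_rot: [3.141, 0.0, 1.582]
wrist_force: [0.3, 0.3, 0.9]
width: 0.094
finger_force: 0.0
```

```bash
python3 - <<'E'
from h import *
c=cam("wrist");a=snap("wrist","w2")
np.savez("w2.npz",f=c[0],cx=c[1],cy=c[2],R=c[3],t=c[4])
print((-c[3].T@c[4]).round(3),sensors.get_obs()["tool_pos"],sensors.get_obs()["ee_rot"])
for k,lo,hi in(("blue",(95,90,50),(130,255,255)),("orange",(5,190,150),(16,255,255))):
  for x in blobs(a,lo,hi)[0]: print(k,x[0],x[1].tolist(),x[2].tolist(),onz(c,*x[1],.078).round(4))
cv2.imwrite("pics/w2c.png",cv2.resize(a[40:300,200:500,::-1],None,fx=2,fy=2))
E
```

```text
[ 0.55  -0.235  0.4  ] [ 0.55075598 -0.31631693  0.25000759] [3.13770398e+00 2.76623239e-03 1.58207780e+00]
blue 1690 [321.5, 181.6] [299, 159, 46, 46] [ 0.5489 -0.3104  0.078 ]
blue 1605 [206.0, 197.1] [183, 175, 47, 45] [ 0.4252 -0.3287  0.078 ]
blue 547 [250.9, 267.5] [236, 246, 27, 39] [ 0.4686 -0.4124  0.078 ]
orange 108 [239.5, 33.4] [232, 17, 19, 35] [ 0.4715 -0.17    0.078 ]
orange 85 [249.0, 26.6] [243, 22, 13, 10] [ 0.4807 -0.1642  0.078 ]
orange 72 [265.7, 69.6] [260, 66, 12, 9] [ 0.4945 -0.201   0.078 ]
orange 86 [305.2, 109.8] [299, 103, 12, 14] [ 0.5321 -0.2376  0.078 ]
orange 112 [343.7, 111.6] [330, 105, 22, 14] [ 0.5703 -0.2389  0.078 ]
```

View pics/w2c.png

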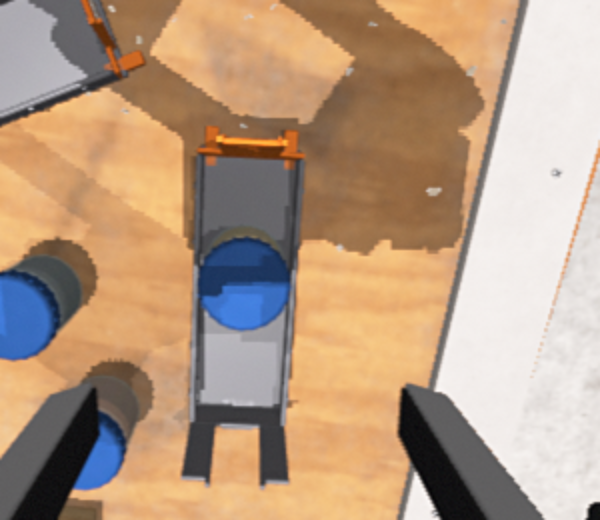

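The crop shows the lower tray: rails at u≈193–300, floor end at v≈405 at the grey end, grey post tips at v≈480, and the orange end at v≈128–158. Now I'll measure the rails and ends by row scans.

```bash
python3 - <<'E'
from h import *
z=np.load("w2.npz");c=tuple(z[k] for k in("f","cx","cy","R","t"))
a=cv2.imread("pics/w2.png")[:,:,::-1].copy();h=cv2.cvtColor(a,cv2.COLOR_RGB2HSV)
L=[];Rr=[];M=[]
for v in list(range(122,152,3))+list(range(208,238,3)):
    s=h[v,270:375,1].astype(int);g=np.where(s<70)[0]
    g0,g1=270+g[0],270+g[-1]
    l,r=onz(c,g0-.5,v,.032),onz(c,g1+.5,v,.032)
    M.append([(l[0]+r[0])/2,l[1],r[0]-l[0]])
M=np.array(M);print((M*1000).round(1).tolist())
p=np.polyfit(M[:,1],M[:,0],1);print("x =",p,"az",np.degrees(np.arctan2(1,p[0])))
print("V col 320:",a[225:290,320].mean(1).round().astype(int).tolist())
print("sat col 320 rows 95..130",h[98:130,321].tolist())
print("posts sat col 300:",h[262:290,298,1].tolist(), "col337",h[262:290,337,1].tolist())
for n,u,v,zz in(("floor grey end",320,242,.008),("post L tip",298,280,.092),("post R tip",337,281.5,.092),("or top",305,103,.092),("or top",344,105,.092)):print(n,onz(c,u,v,zz).round(4))
E
```

```text
[[551.5, -251.4, 61.8], [551.6, -254.8, 62.0], [551.6, -258.2, 62.2], [551.1, -261.5, 63.5], [551.7, -264.9, 62.5], [551.2, -268.4, 61.5], [551.2, -271.8, 61.7], [550.6, -275.3, 63.0], [550.7, -278.7, 63.2], [550.1, -282.2, 62.2], [547.8, -355.0, 62.0], [547.2, -359.0, 63.4], [547.2, -362.9, 63.6], [547.2, -366.9, 63.7], [546.6, -370.9, 62.7], [546.6, -374.9, 62.9], [546.7, -378.9, 63.0], [546.1, -383.0, 62.0], [546.1, -387.0, 62.1], [546.1, -391.1, 62.3]]
x = [0.04137341 0.56217671] az 87.63082949563838
V col 320: [178, 178, 177, 177, 178, 177, 178, 178, 177, 177, 177, 175, 176, 177, 178, 187, 189, 194, 85, 51, 58, 58, 58, 60, 57, 56, 75, 152, 162, 173, 182, 183, 183, 186, 185, 182, 182, 182, 180, 179, 176, 172, 171, 173, 173, 174, 172, 170, 170, 173, 175, 173, 176, 181, 182, 179, 179, 184, 188, 189, 189, 187, 188, 190, 190]
sat col 320 rows 95..130 [[15, 126, 134], [14, 121, 129], [13, 127, 131], [13, 95, 140], [19, 22, 182], [17, 32, 165], [14, 115, 137], [14, 132, 141], [14, 128, 145], [14, 126, 142], [13, 140, 153], [12, 205, 235], [18, 194, 255], [18, 187, 255], [12, 212, 137], [12, 221, 120], [12, 217, 95], [13, 219, 93], [12, 226, 97], [12, 231, 97], [8, 152, 97], [140, 7, 104], [114, 12, 109], [125, 14, 110], [135, 10, 107], [133, 17, 107], [130, 14, 108], [132, 12, 106], [130, 14, 107], [126, 12, 106], [128, 10, 106], [132, 12, 106]]
posts sat col 300: [12, 16, 8, 13, 13, 8, 8, 13, 13, 9, 13, 13, 12, 8, 13, 15, 12, 4, 95, 126, 120, 118, 115, 113, 115, 116, 119, 117] col337 [13, 12, 8, 8, 12, 12, 8, 12, 8, 12, 13, 8, 8, 9, 13, 17, 9, 14, 13, 13, 111, 126, 123, 124, 124, 120, 121, 121]
floor grey end [ 0.5473 -0.4113  0.008 ]
post L tip [ 0.5238 -0.4197  0.092 ]
post R tip [ 0.5672 -0.4212  0.092 ]
or top [ 0.5328 -0.2313  0.092 ]
or top [ 0.5696 -0.2327  0.092 ]
```

```bash
python3 - <<'E'
from h import *
z=np.load("w2.npz");c=tuple(z[k] for k in("f","cx","cy","R","t"))
print(onz(c,321,118.3,.008),onz(c,320,242.5,.008))
for r in(108.5,109,251):print(r,onz(c,321,r,.092),onz(c,321,r,.06),onz(c,321,r,.032))
# two-view: same tips in w1
z=np.load("w1.npz");c1=tuple(z[k] for k in("f","cx","cy","R","t"))
a=cv2.imread("pics/w1.png")[:,:,::-1].copy();
h=cv2.cvtColor(a,cv2.COLOR_RGB2HSV)
cv2.imwrite("pics/w1c.png",cv2.resize(a[130:310,340:460,::-1],None,fx=3,fy=3))
t=snap("top");T=cam("top")
cv2.imwrite("pics/mix.png",np.hstack([cv2.resize(a[135:310,350:440,::-1],(360,600*175*4//700//100*100 or 600)),cv2.resize(t[140:200,315:440,::-1],None,fx=3.5,fy=10)[:600]]))
E
```

```text
[ 0.54731996 -0.2478338   0.008     ] [ 0.5472718  -0.41202111  0.008     ]
108.5 [ 0.54789392 -0.23610768  0.092     ] [ 0.5476403 -0.2362159  0.06     ] [ 0.54741839 -0.23631059  0.032     ]
109 [ 0.54789757 -0.23656256  0.092     ] [ 0.54764433 -0.23671809  0.06      ] [ 0.54742275 -0.23685417  0.032     ]
251 [ 0.54908068 -0.38405943  0.092     ] [ 0.54895047 -0.39955134  0.06      ] [ 0.54883653 -0.41310676  0.032     ]
```

View pics/w1c.png

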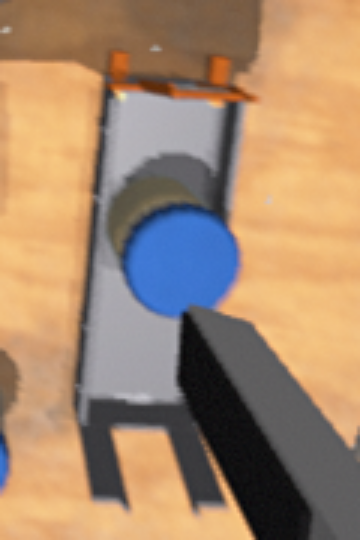

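The floor ends are 164.2 mm apart, as specified, so the lower tray centre is (0.5485, −0.330) at azimuth 87.6°. Jar 1 is 19 mm from the middle, inside the stated range. Next I grip jar 1.

send_rows(rows=[[0,4,-30,0,0,-0.05],[0,0,-35,0,0,0],[0,0,-35,0,0,0],[0,0,-35,0,0,0],[0,0,-30,0,0,0],[0,0,-18,0,0,0],[0,0,0,0,0,0]])

```text
time: 3.92
tool_pos: [0.5476, -0.3103, 0.0636]
ee_rot: [-3.14, -0.001, 1.532]
wrist_force: [-1.1, 0.6, -0.7]
width: 0.094
finger_force: 0.0
```

send_rows(rows=[[0,0,0,0,0,0],[0,0,0,0,0,0],[0,0,0,0,0,0],[0,0,0,0,0,0],[0,0,0,0,0,0],[0,0,0,0,0,0]], grip=42)

```text
time: 4.42
tool_pos: [0.5495, -0.3115, 0.0648]
ee_rot: [3.14, 0.001, 1.532]
wrist_force: [0.1, 0.2, 0.1]
width: 0.0575
finger_force: 0.0
```

send_rows(rows=[[0,0,0,0,0,0],[0,0,0,0,0,0],[0,0,0,0,0,0]], grip=42)

```text
time: 4.67
tool_pos: [0.549, -0.3113, 0.064]
ee_rot: [3.141, 0.0, 1.532]
wrist_force: [-0.5, -0.0, 2.6]
width: 0.049
finger_force: 30.0
```

send_rows(rows=[[0,0,5,0,0,0],[0.5,9,0,0,0,0],[0.5,9,0,0,0,0],[0.5,9,0,0,0,0],[0.2,8,0,0,0,0],[0,0,-2.5,0,0,0],[0,0,-2.5,0,0,0],[0,0,0,0,0,0]])

```text
time: 5.33
tool_pos: [0.5509, -0.2758, 0.064]
ee_rot: [3.141, -0.0, 1.532]
wrist_force: [0.1, 0.2, 0.4]
width: 0.0492
finger_force: 30.0
```

send_rows(rows=[[0,0,0,0,0,0],[0,0,0,0,0,0],[0,0,0,0,0,0],[0,0,0,0,0,0],[0,0,28,0,0,0],[0,0,28,0,0,0]], grip=80)

```text
time: 5.83
tool_pos: [0.5491, -0.2756, 0.1175]
ee_rot: [-3.136, -0.003, 1.531]
wrist_force: [0.1, 1.2, 0.3]
width: 0.0798
finger_force: 0.0
```

send_rows(rows=[[-32.5,-14,0,0,0,0],[-32.5,-14,0,0,0,0],[-32.5,-14,0,0,0,0],[-32.5,-14,0,0,0,0],[0,0,-35,0,0,0],[0,0,-29,0,0,0],[0,0,0,0,0,0]])

```text
time: 6.42
tool_pos: [0.4167, -0.3298, 0.0499]
ee_rot: [-3.133, -0.008, 1.53]
wrist_force: [-0.3, 1.0, -1.2]
width: 0.0798
finger_force: 0.0
```

send_rows(rows=[[0,0,0,0,0,0],[0,0,0,0,0,0],[0,0,0,0,0,0],[0,0,0,0,0,0],[0,0,0,0,0,0],[0,0,0,0,0,0],[0,0,0,0,0,0]], grip=42)

```text
time: 7.0
tool_pos: [0.4212, -0.333, 0.0574]
ee_rot: [3.14, 0.002, 1.532]
wrist_force: [-2.6, -0.4, 6.6]
width: 0.0492
finger_force: 30.0
```

send_rows(rows=[[0,0,32,0,0,0],[0,0,32,0,0,0],[32,0.5,0,0,0,0],[32,0.5,0,0,0,0],[32,0.5,0,0,0,0],[31.8,0.5,0,0,0,0],[0,0,0,0,0,0]])

```text
time: 7.58
tool_pos: [0.5532, -0.3289, 0.1179]
ee_rot: [3.139, -0.002, 1.535]
wrist_force: [-0.6, -0.1, -1.9]
width: 0.0495
finger_force: 30.0
```

send_rows(rows=[[0,0,-25,0,0,0],[0,0,-20,0,0,0],[0,0,-6,0,0,0],[0,0,-3,0,0,0],[0,0,-2,0,0,0],[0,0,0,0,0,0]])

```text
time: 8.08
tool_pos: [0.5475, -0.3294, 0.0653]
ee_rot: [-3.14, -0.002, 1.532]
wrist_force: [-3.0, 2.1, 4.3]
width: 0.0492
finger_force: 30.0
```

send_rows(rows=[[0,0,0,0,0,0],[0,0,0,0,0,0]])

```text
time: 8.25
tool_pos: [0.5477, -0.3296, 0.0653]
ee_rot: [-3.141, -0.001, 1.532]
wrist_force: [-3.1, 2.7, 5.1]
width: 0.0496
finger_force: 30.0
```

```bash
python3 - <<'E'
from h import *
o=sensors.get_obs();print(o["tool_pos"],o["wrist_force"],o["wrist_torque"])
a=snap("wrist","w3");c=cam("wrist")
print((-c[3].T@c[4]).round(3))
for x in blobs(a,(95,90,50),(130,255,255))[0]: print(x[0],x[1].tolist(),x[2].tolist(),onz(c,*x[1],.078).round(4))
cv2.imwrite("pics/w3c.png",cv2.resize(a[:,120:520,::-1],None,fx=1.5,fy=1.5))
E
```

```text
[ 0.54768811 -0.32960691  0.06527868] [-3.08832597  2.6536201   5.12103622] [ 0.56299874  0.89104807 -0.04364837]
[ 0.551 -0.248  0.218]
15846 [325.0, 213.1] [273, 115, 107, 201] [ 0.5497 -0.2961  0.078 ]
```

View pics/w3c.png

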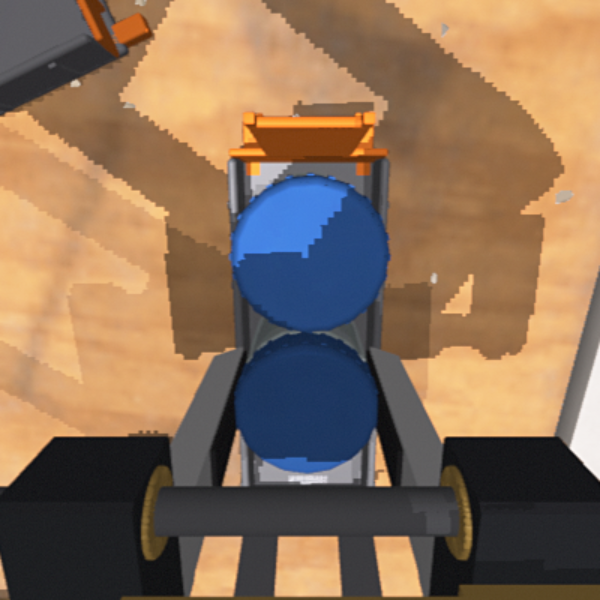

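```bash
python3 - <<'E'
from h import *
c=cam("wrist")
for p in((326.7,168.5),(324,267.5),(326,117),(325,221),(324,313)):print(onz(c,*p,.078).round(4))
print("floor orange edge",onz(c,325,110,.008).round(4))
E
```

```text
[ 0.5513 -0.2748  0.078 ]
[ 0.5481 -0.3248  0.078 ]
[ 0.5518 -0.2521  0.078 ]
[ 0.5495 -0.3001  0.078 ]
[ 0.547  -0.3513  0.078 ]
floor orange edge [ 0.5517 -0.2496  0.008 ]
```

send_rows(rows=[[0,0,2,0,0,0],[0.5,-2,0,0,0,0],[0.5,-2,0,0,0,0],[0,0,-1,0,0,0],[0,0,0,0,0,0],[0,0,0,0,0,0]])

```text
time: 8.8
tool_pos: [0.5497, -0.335, 0.0653]
ee_rot: [3.141, 0.001, 1.532]
wrist_force: [-0.9, -1.1, 3.1]
width: 0.0493
finger_force: 30.0
```

send_rows(rows=[[0,0,-0.5,0,0,0],[0,0,0,0,0,0]])

```text
time: 8.97
tool_pos: [0.5497, -0.3349, 0.0654]
ee_rot: [3.141, 0.002, 1.532]
wrist_force: [-1.1, -1.0, 4.8]
width: 0.049
finger_force: 30.0
```

send_rows(rows=[[0,0,0,0,0,0],[0,0,0,0,0,0],[0,0,0,0,0,0],[0,0,0,0,0,0],[0,0,28,0,0,0],[0,0,28,0,0,0]], grip=80)

```text
time: 9.47
tool_pos: [0.548, -0.3329, 0.1173]
ee_rot: [-3.136, -0.004, 1.532]
wrist_force: [0.3, -1.2, 0.5]
width: 0.0796
finger_force: 0.0
```

send_rows(rows=[[0,0,20,0,0,0],[-24,-20,20,0,0,0],[-24,-20,0,0,0,0],[-24,-20,0,0,0,0],[-24,-20,0,0,0,0],[0,0,0,0,0,0],[0,0,0,0,0,0],[0,0,0,0,0,0]])

```text
time: 10.13
tool_pos: [0.4537, -0.4139, 0.1599]
ee_rot: [3.141, -0.001, 1.532]
wrist_force: [0.3, -1.1, -0.8]
width: 0.0801
finger_force: 0.0
```

```bash
python3 - <<'E'
from h import *
o=sensors.get_obs();print(o["tool_pos"],o["wrist_force"],o["ee_rot"])
a=snap("wrist","w4");c=cam("wrist")
print((-c[3].T@c[4]).round(3))
for x in blobs(a,(95,90,50),(130,255,255))[0]: print(x[0],x[1].tolist(),x[2].tolist(),onz(c,*x[1],.07).round(4),onz(c,*x[1],.078).round(4))
t=snap("top");T=cam("top")
for x in blobs(t,(95,90,50),(130,255,255))[0]: print(x[0],x[1].tolist(),x[2].tolist(),onz(T,*x[1],.078).round(4))
E
```

```text
[ 0.45373124 -0.41388573  0.15985851] [ 0.30456573 -1.09342864 -0.76325591] [ 3.14125409e+00 -9.94016973e-04  1.53158349e+00]
[ 0.457 -0.332  0.313]
3779 [455.1, 25.8] [418, 0, 78, 60] [ 0.551  -0.2809  0.07  ] [ 0.548  -0.2826  0.078 ]
3934 [448.5, 106.6] [413, 71, 72, 72] [ 0.5504 -0.3349  0.07  ] [ 0.5474 -0.3348  0.078 ]
2700 [322.9, 211.3] [294, 182, 59, 59] [ 0.4535 -0.4135  0.07  ] [ 0.4537 -0.4109  0.078 ]
510 [350.6, 165.3] [338, 153, 26, 25] [ 0.5512 -0.2757  0.078 ]
133 [377.9, 159.2] [370, 154, 19, 13] [ 0.5623 -0.3278  0.078 ]
279 [424.4, 217.3] [414, 204, 18, 25] [ 0.4506 -0.4113  0.078 ]
```

Jar 2 stands at y −0.334, a bit too near the grey end to leave room for jar 3. I'll shift it back 4 mm first.

send_rows(rows=[[24,20,0,0,0,0],[24,20,0,0,0,0],[24,20,0,0,0,0],[23,20,0,0,0,0],[0,0,-35,0,0,0],[0,0,-35,0,0,0],[0,0,-26,0,0,0],[0,0,0,0,0,0]])

```text
time: 10.9
tool_pos: [0.5457, -0.3298, 0.0563]
ee_rot: [-3.13, -0.008, 1.534]
wrist_force: [-0.3, 0.9, -1.1]
width: 0.0801
finger_force: 0.0
```

send_rows(rows=[[0,0,0,0,0,0],[0,0,0,0,0,0],[0,0,0,0,0,0],[0,0,0,0,0,0],[0,0,0,0,0,0],[0,0,0,0,0,0],[0,0,0,0,0,0]], grip=42)

```text
time: 11.48
tool_pos: [0.5495, -0.3351, 0.0665]
ee_rot: [3.138, 0.002, 1.532]
wrist_force: [0.5, -0.2, 5.0]
width: 0.0491
finger_force: 30.0
```

send_rows(rows=[[0,0,2,0,0,0],[0,2,0,0,0,0],[0,2,0,0,0,0],[0,0,-1,0,0,0],[0,0,-1,0,0,0],[0,0,0,0,0,0]])

```text
time: 11.98
tool_pos: [0.5486, -0.3307, 0.0664]
ee_rot: [3.141, 0.002, 1.532]
wrist_force: [-1.5, -0.3, 9.3]
width: 0.0492
finger_force: 30.0
```

send_rows(rows=[[0,0,0,0,0,0],[0,0,0,0,0,0],[0,0,0,0,0,0],[0,0,0,0,0,0],[0,0,35,0,0,0],[0,0,35,0,0,0],[0,0,26,0,0,0]], grip=80)

```text
time: 12.57
tool_pos: [0.5486, -0.3302, 0.1617]
ee_rot: [3.141, -0.0, 1.532]
wrist_force: [0.4, -0.7, 0.5]
width: 0.0796
finger_force: 0.0
```

send_rows(rows=[[-24,-21,0,0,0,0],[-24,-21,0,0,0,0],[-24,-21,0,0,0,0],[-23,-20.5,0,0,0,0],[0,0,0,0,0,0],[0,0,0,0,0,0],[0,0,0,0,0,0]])

```text
time: 13.15
tool_pos: [0.4536, -0.4133, 0.1597]
ee_rot: [-3.142, -0.001, 1.532]
wrist_force: [0.4, 0.6, 0.2]
width: 0.0803
finger_force: 0.0
```

```bash
python3 - <<'E'
from h import *
o=sensors.get_obs();print(o["tool_pos"],o["wrist_force"],o["ee_rot"])
a=snap("wrist","w5");c=cam("wrist")
for x in blobs(a,(95,90,50),(130,255,255))[0]: print(x[0],x[1].tolist(),x[2].tolist(),onz(c,*x[1],.07).round(4),onz(c,*x[1],.078).round(4))
h=cv2.cvtColor(a,cv2.COLOR_RGB2HSV)
m=(h[:,:,1]<70)
# grey floor end of lower tray in this view
cv2.imwrite("pics/w5c.png",cv2.resize(a[0:300,300:600,::-1],None,fx=2,fy=2))
E
```

```text
[ 0.4536349  -0.41332489  0.15967023] [0.37906114 0.62418639 0.18679803] [-3.14158363e+00 -1.30019874e-03  1.53155435e+00]
3833 [455.4, 26.2] [418, 0, 78, 61] [ 0.5512 -0.2807  0.07  ] [ 0.5481 -0.2823  0.078 ]
3992 [447.6, 101.2] [412, 66, 72, 72] [ 0.5494 -0.3305  0.07  ] [ 0.5463 -0.3305  0.078 ]
2697 [323.1, 212.0] [294, 183, 59, 59] [ 0.4536 -0.4136  0.07  ] [ 0.4537 -0.4109  0.078 ]
```

View pics/w5c.png

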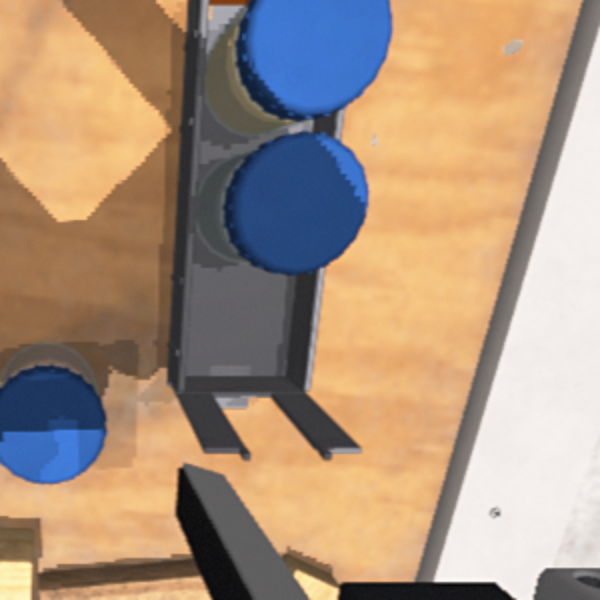

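send_rows(rows=[[0,0,-35,0,0,0],[0,0,-35,0,0,0],[0,0,-34.5,0,0,0],[0,0,0,0,0,0],[0,0,0,0,0,0]])

```text
time: 13.62
tool_pos: [0.4532, -0.4114, 0.0533]
ee_rot: [-3.138, -0.004, 1.534]
wrist_force: [0.2, -0.2, -0.2]
width: 0.0796
finger_force: 0.0
```

send_rows(rows=[[0,0,0,0,0,0],[0,0,0,0,0,0],[0,0,0,0,0,0],[0,0,0,0,0,0],[0,0,0,0,0,0],[0,0,0,0,0,0],[0,0,0,0,0,0]], grip=42)

```text
time: 14.2
tool_pos: [0.4537, -0.4145, 0.0574]
ee_rot: [3.14, 0.002, 1.532]
wrist_force: [-2.0, 0.4, 6.2]
width: 0.049
finger_force: 30.0
```

send_rows(rows=[[0,0,32,0,0,0],[0,0,32,0,0,0],[0,15,10,0,0,0],[0,14.5,10,0,0,0],[31,0,0,0,0,0],[31,0,0,0,0,0],[30.8,0,0,0,0,0],[0,0,0,0,0,0]])

```text
time: 14.87
tool_pos: [0.5505, -0.3827, 0.1374]
ee_rot: [3.14, -0.002, 1.535]
wrist_force: [-0.3, 0.4, -1.9]
width: 0.049
finger_force: 30.0
```

send_rows(rows=[[0,0,-15,0,0,0],[0,0,0,0,0,0],[0,0,0,0,0,0],[0,0,0,0,0,0]])

```text
time: 15.2
tool_pos: [0.5456, -0.3842, 0.1243]
ee_rot: [-3.141, -0.001, 1.531]
wrist_force: [0.2, -0.9, -1.1]
width: 0.0493
finger_force: 30.0
```

```bash
python3 - <<'E'
from h import *
o=sensors.get_obs();print(o["tool_pos"],o["wrist_force"],o["ee_rot"],o["width"])
a=snap("wrist","w6");c=cam("wrist");b=0
print((-c[3].T@c[4]).round(3))
for x in blobs(a,(95,90,50),(130,255,255))[0]: print(x[0],x[1].tolist(),x[2].tolist(),onz(c,*x[1],.078).round(4),onz(c,*x[1],o["tool_pos"][2]+.014).round(4))
cv2.imwrite("pics/w6c.png",cv2.resize(a[0:400,170:470,::-1],None,fx=1.5,fy=1.5))
E
```

```text
[ 0.54563851 -0.38417737  0.12434741] [ 0.20294892 -0.94903134 -1.14520279] [-3.14075137e+00 -8.14345760e-04  1.53127545e+00] 0.04932520074100916
[ 0.549 -0.303  0.278]
5837 [325.6, 61.5] [284, 16, 84, 92] [ 0.5514 -0.277   0.078 ] [ 0.5507 -0.2848  0.1383]
4635 [325.4, 152.8] [287, 114, 77, 78] [ 0.5492 -0.3308  0.078 ] [ 0.5492 -0.3224  0.1383]
6942 [323.9, 271.1] [277, 225, 95, 93] [ 0.5448 -0.4153  0.078 ] [ 0.5462 -0.3813  0.1383]
```

View pics/w6c.png

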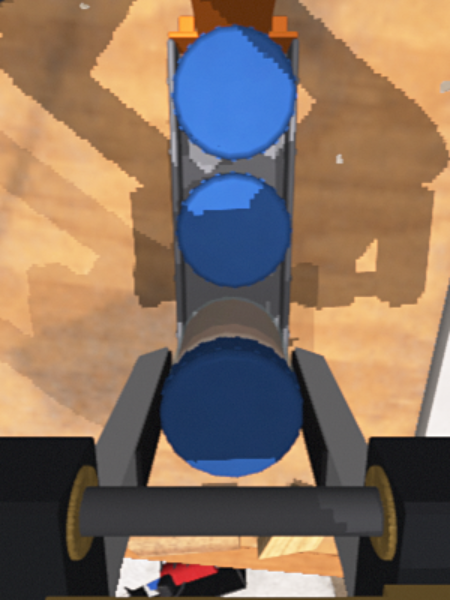

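send_rows(rows=[[0,-1.5,-15,0,0,0],[0,0,-15,0,0,0],[0,0,-12,0,0,0],[0,0,-8,0,0,0],[0,0,-5,0,0,0],[0,0,-2.5,0,0,0],[0,0,0,0,0,0],[0,0,0,0,0,0]])

```text
time: 15.92
tool_pos: [0.5466, -0.386, 0.0679]
ee_rot: [3.141, 0.001, 1.532]
wrist_force: [0.4, 0.7, -2.2]
width: 0.0497
finger_force: 30.0
```

send_rows(rows=[[0,0,-2,0,0,0],[0,0,0,0,0,0],[0,0,0,0,0,0]])

```text
time: 16.17
tool_pos: [0.5465, -0.3859, 0.0657]
ee_rot: [3.141, 0.001, 1.532]
wrist_force: [0.6, 0.6, -2.1]
width: 0.0491
finger_force: 30.0
```

send_rows(rows=[[0,0,-1,0,0,0],[0,0,0,0,0,0],[0,0,-0.5,0,0,0],[0,0,0,0,0,0]])

```text
time: 16.5
tool_pos: [0.5466, -0.386, 0.0654]
ee_rot: [3.14, 0.001, 1.532]
wrist_force: [-0.4, 1.1, 4.4]
width: 0.0489
finger_force: 30.0
```

send_rows(rows=[[0,0,0,0,0,0],[0,0,0,0,0,0],[0,0,0,0,0,0],[0,0,0,0,0,0],[0,0,35,0,0,0],[0,0,35,0,0,0],[0,25,40,0,0,0],[0,25,30,0,0,0]], grip=80)

```text
time: 17.17
tool_pos: [0.5462, -0.3397, 0.2009]
ee_rot: [3.14, 0.001, 1.529]
wrist_force: [0.8, -0.4, 0.6]
width: 0.0801
finger_force: 0.0
```

send_rows(rows=[[0,10,30,0,0,0],[0,0,0,0,0,0],[0,0,0,0,0,0],[0,0,0,0,0,0]])

```text
time: 17.5
tool_pos: [0.546, -0.3288, 0.2277]
ee_rot: [-3.14, -0.0, 1.532]
wrist_force: [0.3, 0.5, -0.6]
width: 0.0798
finger_force: 0.0
```

```bash
python3 - <<'E'
from h import *
o=sensors.get_obs();print(o["tool_pos"],o["ee_rot"],o["width"])
a=snap("wrist","w7");c=cam("wrist");h=cv2.cvtColor(a,cv2.COLOR_RGB2HSV)
np.savez("w7.npz",f=c[0],cx=c[1],cy=c[2],R=c[3],t=c[4])
print((-c[3].T@c[4]).round(3))
for x in blobs(a,(95,90,50),(130,255,255))[0]: print(x[0],x[1].tolist(),x[2].tolist(),onz(c,*x[1],.078).round(4))
M=[]
for v in range(110,250,4):
    g=270+np.where((h[v,270:380,1]<70)|(h[v,270:380,0]>90))[0]
    l,r=onz(c,g[0]-.5,v,.032),onz(c,g[-1]+.5,v,.032)
    if .060<r[0]-l[0]<.065: M.append([(l[0]+r[0])/2,l[1]])
M=np.array(M);p=np.polyfit(M[:,1],M[:,0],1);print(len(M),M[0],M[-1],"x=",p,np.degrees(np.arctan2(1,p[0])),np.polyval(p,-.33))
col=h[:,int(proj(c,(.545,-.42,.01))[0])]
print([proj(c,q) for q in((.5451,-.412,.008),(.552,-.248,.008))])
for q in((.5451,-.412,.008),(.552,-.248,.008)):
    u,v=map(int,proj(c,q));print([(r,h[r,u].tolist()) for r in range(v-8,v+9)])
E
```

```text
[ 0.54600329 -0.32877207  0.22774954] [-3.14037477e+00 -4.80804760e-04  1.53172379e+00] 0.07981190414298617
[ 0.549 -0.248  0.379]
2107 [326.7, 138.5] [301, 112, 52, 53] [ 0.5502 -0.2754  0.078 ]
1887 [326.5, 192.4] [302, 168, 50, 49] [ 0.548  -0.3285  0.078 ]
1691 [326.4, 243.0] [304, 220, 46, 46] [ 0.5458 -0.3834  0.078 ]
33 [ 0.55067876 -0.24831022] [ 0.54461415 -0.40685525] x= [0.04122681 0.56096732] 87.63921449046235 0.547362476268174
[(np.float64(326.4146856801684), np.float64(240.8967037017427)), (np.float64(327.0158197219194), np.float64(108.43463504872462))]
[(232, [109, 177, 222]), (233, [108, 181, 220]), (234, [108, 179, 219]), (235, [108, 178, 221]), (236, [109, 175, 221]), (237, [108, 177, 219]), (238, [109, 177, 220]), (239, [109, 179, 220]), (240, [108, 179, 219]), (241, [108, 178, 219]), (242, [108, 180, 217]), (243, [108, 180, 217]), (244, [109, 179, 219]), (245, [108, 181, 217]), (246, [108, 178, 218]), (247, [108, 177, 219]), (248, [109, 176, 217])]
[(100, [12, 216, 124]), (101, [12, 221, 129]), (102, [12, 216, 130]), (103, [12, 222, 130]), (104, [13, 223, 128]), (105, [12, 210, 131]), (106, [13, 226, 125]), (107, [12, 220, 95]), (108, [9, 129, 97]), (109, [109, 18, 114]), (110, [128, 9, 110]), (111, [126, 11, 112]), (112, [109, 100, 112]), (113, [109, 183, 102]), (114, [108, 182, 115]), (115, [109, 176, 123]), (116, [108, 178, 132])]
```

Three jars stand in a row at +54.6, +1.5 and −53.4 mm along the tray. Next is the upper tray: turn to yaw ≈200° above it for a symmetric look.

send_rows(rows=[[-10,7.5,1.4,0,0,0.122],[-10,7.5,1.4,0,0,0.122],[-10,7.5,1.4,0,0,0.122],[-10,7.5,1.4,0,0,0.122],[-10,7.5,1.4,0,0,0.122],[-10,7.5,1.4,0,0,0.122],[-10,7.5,1.4,0,0,0.122],[-10,7.5,1.4,0,0,0.122]], grip=94)

```text
time: 18.22
tool_pos: [0.4649, -0.2685, 0.2371]
ee_rot: [-3.142, -0.005, 2.513]
wrist_force: [-1.0, 0.3, 0.0]
width: 0.0938
finger_force: 0.0
```

send_rows(rows=[[-10,7.5,1.4,0,0,0.122],[-10,7.5,1.4,0,0,0.122],[-10,7.5,1.4,0,0,0.122],[-10,7.5,1.4,0,0,0.122],[-10,7.5,1.4,0,0,0.122],[-10,7.5,1.4,0,0,0.122],[-10,7.5,1.4,0,0,0.122],[-9,7.5,1.4,0,0,0.122]])

```text
time: 18.88
tool_pos: [0.3859, -0.2084, 0.2487]
ee_rot: [3.137, -0.003, -2.795]
wrist_force: [0.2, 0.1, 0.1]
width: 0.0941
finger_force: 0.0
```

send_rows(rows=[[0,0,0,0,0,0],[0,0,0,0,0,0],[0,0,0,0,0,0]])

```text
time: 19.13
tool_pos: [0.3873, -0.209, 0.2501]
ee_rot: [3.14, -0.001, -2.803]
wrist_force: [0.3, -0.0, 0.1]
width: 0.0943
finger_force: 0.0
```

```bash
python3 - <<'E'
from h import *
o=sensors.get_obs();print(o["tool_pos"],o["ee_rot"],o["joint_positions"].round(2) if hasattr(o["joint_positions"],"round") else o["joint_positions"])
c=cam("wrist");a=snap("wrist","w8");h=cv2.cvtColor(a,cv2.COLOR_RGB2HSV)
np.savez("w8.npz",f=c[0],cx=c[1],cy=c[2],R=c[3],t=c[4])
print((-c[3].T@c[4]).round(3),c[3].round(2).tolist())
for y in(-.082,0,.082):
    p=np.array([.387,-.208])+y*np.array([.94,.342]);print(y,proj(c,(*p,.008)))
cv2.imwrite("pics/w8c.png",cv2.resize(a[0:300,170:470,::-1],None,fx=2,fy=2))
E
```

```text
[ 0.38726673 -0.20903015  0.25007271] [ 3.13977978e+00 -1.25675168e-03 -2.80256233e+00] [-0.62 -0.16  1.57  0.    1.73 -2.53]
[ 0.309 -0.238  0.403] [[-0.33, 0.94, 0.0], [0.9, 0.32, 0.28], [0.27, 0.1, -0.96]]
-0.082 (np.float64(324.6711360431191), np.float64(108.37255584539973))
0 (np.float64(325.2969393468237), np.float64(174.62294103488912))
0.082 (np.float64(325.8545091561683), np.float64(233.64981804310412))
```

View pics/w8c.png

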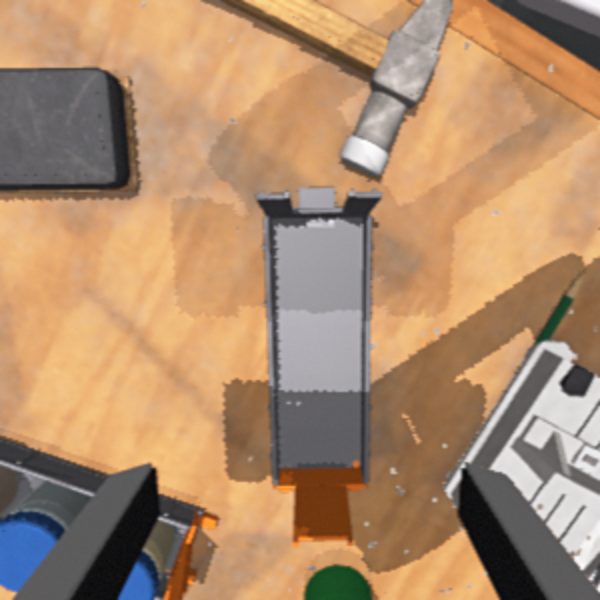

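The upper tray is nearly aligned in the view: its grey end is at v≈215 and its orange end at v≈468 in the crop, with the saw fence a good 40 mm to the right.

```bash
python3 - <<'E'
from h import *
z=np.load("w8.npz");c=tuple(z[k] for k in("f","cx","cy","R","t"))
a=cv2.imread("pics/w8.png")[:,:,::-1].copy();h=cv2.cvtColor(a,cv2.COLOR_RGB2HSV)
M=[]
for v in range(114,228,4):
    g=290+np.where(h[v,290:366,1]<70)[0]
    l,r=onz(c,g[0]-.5,v,.032),onz(c,g[-1]+.5,v,.032)
    w=np.linalg.norm(r-l)
    if .060<w<.066:M.append([*((l+r)/2)[:2],w])
M=np.array(M);print(len(M),M[:,2].mean())
p=np.polyfit(M[:,0],M[:,1],1);az=np.arctan(p[0]);print("az",np.degrees(az),p, "res",np.abs(np.polyval(p,M[:,0])-M[:,1]).max())
u=330
print([(r,h[r,u].tolist()) for r in range(100,116)]);print([(r,h[r,u].tolist()) for r in range(226,242)])
for r in(109,110,233,234,235): print(r,onz(c,u,r,.008).round(4))
E
```

```text
29 0.06210501949227902
az 20.26746158168149 [ 0.36926576 -0.34596289] res 0.0010574093035147225
[(100, [132, 7, 173]), (101, [135, 9, 173]), (102, [132, 7, 172]), (103, [128, 6, 169]), (104, [132, 9, 140]), (105, [125, 10, 156]), (106, [128, 10, 98]), (107, [150, 13, 40]), (108, [128, 16, 63]), (109, [132, 8, 152]), (110, [129, 9, 196]), (111, [133, 9, 198]), (112, [126, 6, 210]), (113, [135, 8, 190]), (114, [132, 8, 166]), (115, [135, 9, 167])]
[(226, [140, 8, 98]), (227, [114, 13, 98]), (228, [120, 8, 97]), (229, [120, 8, 98]), (230, [120, 10, 99]), (231, [128, 11, 96]), (232, [114, 17, 76]), (233, [165, 14, 73]), (234, [11, 176, 103]), (235, [12, 226, 113]), (236, [12, 221, 114]), (237, [12, 223, 113]), (238, [12, 219, 113]), (239, [13, 226, 113]), (240, [12, 215, 114]), (241, [12, 217, 113])]
109 [ 0.3085 -0.2297  0.008 ]
110 [ 0.3096 -0.2293  0.008 ]
233 [ 0.4613 -0.1749  0.008 ]
234 [ 0.4627 -0.1744  0.008 ]
235 [ 0.4641 -0.174   0.008 ]
```

send_rows(rows=[[-1.3,5.3,-35,0,0,0.014],[0,0,-38,0,0,0],[0,0,-38,0,0,0],[0,0,-38,0,0,0],[0,0,-35,0,0,0],[0,0,-25,0,0,0],[0,0,-11,0,0,0],[0,0,0,0,0,0]])

```text
time: 19.85
tool_pos: [0.3842, -0.2022, 0.0282]
ee_rot: [3.136, -0.004, -2.787]
wrist_force: [-0.4, 0.3, -0.2]
width: 0.0943
finger_force: 0.0
```

send_rows(rows=[[0,0,0,0,0,0],[0,0,0,0,0,0],[0,0,0,0,0,0],[0,0,0,0,0,0],[0,0,0,0,0,0],[0,0,0,0,0,0],[0,0,0,0,0,0]], grip=54)

```text
time: 20.43
tool_pos: [0.3865, -0.2031, 0.0326]
ee_rot: [3.141, 0.001, -2.786]
wrist_force: [-2.0, 2.9, 5.2]
width: 0.0616
finger_force: 30.0
```

send_rows(rows=[[0,0,10,0,0,0],[0,0,25,0,0,0],[0,0,35,0,0,0],[0,0,35,0,0,0],[0,0,35,0,0,0],[0,0,0,0,0,0]])

```text
time: 20.93
tool_pos: [0.3892, -0.2059, 0.1796]
ee_rot: [-3.129, 0.008, -2.785]
wrist_force: [1.5, -0.5, -2.2]
width: 0.0618
finger_force: 30.0
```

send_rows(rows=[[10.1,-7.9,0,0,0,-0.1229],[10.1,-7.9,0,0,0,-0.1229],[10.1,-7.9,0,0,0,-0.1229],[10.1,-7.9,0,0,0,-0.1229],[10.1,-7.9,0,0,0,-0.1229],[10.1,-7.9,0,0,0,-0.1229],[10.1,-7.9,0,0,0,-0.1229],[10.1,-7.9,0,0,0,-0.1229]])

```text
time: 21.6
tool_pos: [0.4665, -0.2667, 0.1695]
ee_rot: [-3.141, -0.003, 2.508]
wrist_force: [-0.4, 0.2, -2.7]
width: 0.062
finger_force: 30.0
```

send_rows(rows=[[10.1,-7.9,0,0,0,-0.1229],[10.1,-7.9,0,0,0,-0.1229],[10.1,-7.9,0,0,0,-0.1229],[10.1,-7.9,0,0,0,-0.1229],[10.1,-7.9,0,0,0,-0.1229],[10.1,-7.9,0,0,0,-0.1229],[10.1,-7.9,0,0,0,-0.1229],[10.8,-8,0,0,0,-0.1229]])

```text
time: 22.27
tool_pos: [0.548, -0.33, 0.1693]
ee_rot: [-3.139, -0.001, 1.525]
wrist_force: [-0.0, 0.8, -2.4]
width: 0.0616
finger_force: 30.0
```

send_rows(rows=[[0,0,-8,0,0,0],[0,0,0,0,0,0],[0,0,0,0,0,0],[0,0,0,0,0,0]])

```text
time: 22.6
tool_pos: [0.5474, -0.3292, 0.1624]
ee_rot: [-3.14, -0.001, 1.533]
wrist_force: [-0.6, 0.5, -3.0]
width: 0.0618
finger_force: 30.0
```

```bash
python3 - <<'E'
from h import *
o=sensors.get_obs();print(o["tool_pos"],o["ee_rot"],o["width"],o["wrist_force"],o["wrist_torque"])
c=cam("wrist");a=snap("wrist","w9");np.savez("w9.npz",f=c[0],cx=c[1],cy=c[2],R=c[3],t=c[4])
print((-c[3].T@c[4]).round(3))
b=cv2.resize(a[:,140:520,::-1],None,fx=1.3,fy=1.3)
t=snap("top","t9");s=snap("scene","s9")
cv2.imwrite("pics/m9.png",np.hstack([b,cv2.copyMakeBorder(np.vstack([cv2.resize(t[120:220,300:450,::-1],(300,200)),cv2.resize(s[140:280,280:430,::-1],(300,280))]),0,520-480,0,0,cv2.BORDER_CONSTANT)]))
E
```

```text
[ 0.54743046 -0.32920984  0.16244884] [-3.13978593e+00 -1.12571301e-03  1.53305843e+00] 0.06179428803603514 [-0.59311183  0.50987504 -2.9841227 ] [-0.045881    0.06672018 -0.04159651]
[ 0.551 -0.248  0.315]
```

View pics/m9.png

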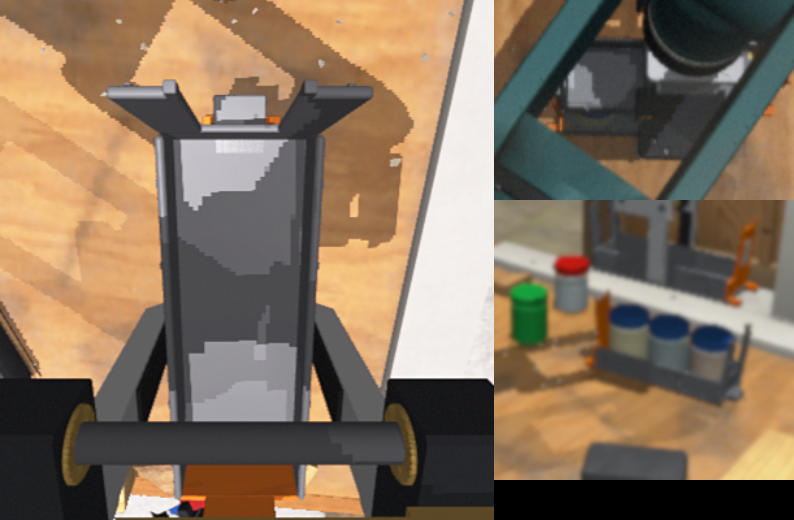

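The upper tray is in hand with its orange end towards −y, over the lower tray's grey end. The lower tray with its three jars is undisturbed. I'll check the tray's position in the hand.

```bash
python3 - <<'E'
from h import *
z=np.load("w9.npz");c=tuple(z[k] for k in("f","cx","cy","R","t"))
a=cv2.imread("pics/w9.png")[:,:,::-1].copy();h=cv2.cvtColor(a,cv2.COLOR_RGB2HSV)
print([(r,h[r,325].tolist()) for r in range(96,114)])
for zu in(.128,.132):
  M=[]
  for v in range(116,226,5):
    g=255+np.where(h[v,255:396,1]<70)[0]
    l,r=onz(c,g[0]-.5,v,zu+.032),onz(c,g[-1]+.5,v,zu+.032)
    M.append([(l[0]+r[0])/2,l[1],r[0]-l[0]])
  M=np.array(M);M=M[np.abs(M[:,2]-.062)<.004];p=np.polyfit(M[:,1],M[:,0],1);print(len(M),M[:,2].mean(),p,np.degrees(np.arctan2(1,p[0])),"x@-.33",np.polyval(p,-.33))
  for r in(104,106,107):print(r,onz(c,325,r,zu+.008).round(4))
E
```

```text
[(96, [120, 9, 140]), (97, [130, 10, 160]), (98, [130, 8, 185]), (99, [129, 9, 201]), (100, [126, 7, 177]), (101, [128, 8, 123]), (102, [140, 13, 61]), (103, [135, 9, 60]), (104, [120, 8, 62]), (105, [132, 21, 61]), (106, [135, 14, 75]), (107, [140, 5, 158]), (108, [145, 7, 233]), (109, [132, 6, 219]), (110, [132, 6, 220]), (111, [135, 7, 215]), (112, [150, 3, 219]), (113, [143, 5, 220])]
22 0.06243313355115605 [0.03756837 0.5599512 ] 87.84850304848014 x@-.33 0.5475536414362852
104 [ 0.5514 -0.2459  0.136 ]
106 [ 0.5513 -0.2469  0.136 ]
107 [ 0.5513 -0.2474  0.136 ]
22 0.060824579601263265 [0.03756837 0.55995763] 87.84850304848038 x@-.33 0.547560067232582
104 [ 0.5513 -0.2459  0.14  ]
106 [ 0.5513 -0.2469  0.14  ]
107 [ 0.5513 -0.2474  0.14  ]
```

Aligned within about 1 mm in both directions. Now I lower it.

send_rows(rows=[[0.5,-0.5,-15,0,0,0],[0,0,-10,0,0,0],[0,0,-5,0,0,0],[0,0,-3,0,0,0],[0,0,0,0,0,0]])

```text
time: 23.17
tool_pos: [0.5482, -0.3299, 0.1292]
ee_rot: [-3.14, -0.001, 1.531]
wrist_force: [0.7, -0.2, -3.7]
width: 0.062
finger_force: 30.0
```

send_rows(rows=[[0,0,-2,0,0,0],[0,0,-2,0,0,0],[0,0,0,0,0,0],[0,0,0,0,0,0]])

```text
time: 23.5
tool_pos: [0.5489, -0.3304, 0.1267]
ee_rot: [3.141, 0.0, 1.531]
wrist_force: [0.5, -0.6, -1.9]
width: 0.0617
finger_force: 30.0
```

send_rows(rows=[[0,0,-2,0,0,0],[0,0,0,0,0,0],[0,0,0,0,0,0]])

```text
time: 23.75
tool_pos: [0.5488, -0.3303, 0.1244]
ee_rot: [-3.142, -0.0, 1.531]
wrist_force: [0.2, 0.5, -3.4]
width: 0.0615
finger_force: 30.0
```

send_rows(rows=[[0,0,-1.5,0,0,0],[0,0,0,0,0,0],[0,0,0,0,0,0]])

```text
time: 24.0
tool_pos: [0.5487, -0.3303, 0.1228]
ee_rot: [-3.141, -0.0, 1.531]
wrist_force: [0.2, -0.4, -2.5]
width: 0.0617
finger_force: 30.0
```

send_rows(rows=[[0,0,-1,0,0,0],[0,0,0,0,0,0],[0,0,0,0,0,0]])

```text
time: 24.25
tool_pos: [0.5487, -0.3303, 0.1218]
ee_rot: [-3.141, -0.0, 1.531]
wrist_force: [-1.0, -0.2, -2.8]
width: 0.0618
finger_force: 30.0
```

send_rows(rows=[[0,0,-1,0,0,0],[0,0,0,0,0,0],[0,0,0,0,0,0]])

```text
time: 24.5
tool_pos: [0.5488, -0.3303, 0.1208]
ee_rot: [-3.142, -0.0, 1.531]
wrist_force: [0.9, 0.4, -3.1]
width: 0.0618
finger_force: 30.0
```

send_rows(rows=[[0,0,-0.8,0,0,0],[0,0,0,0,0,0],[0,0,0,0,0,0]])

```text
time: 24.75
tool_pos: [0.5488, -0.3304, 0.1201]
ee_rot: [3.142, -0.0, 1.531]
wrist_force: [0.3, -0.3, -3.3]
width: 0.0615
finger_force: 30.0
```

send_rows(rows=[[0,0,-0.8,0,0,0],[0,0,0,0,0,0],[0,0,0,0,0,0]])

```text
time: 25.0
tool_pos: [0.5488, -0.3304, 0.1194]
ee_rot: [3.141, 0.0, 1.531]
wrist_force: [0.1, -0.3, -3.4]
width: 0.062
finger_force: 30.0
```

send_rows(rows=[[0,0,-0.8,0,0,0],[0,0,0,0,0,0],[0,0,0,0,0,0]])

```text
time: 25.25
tool_pos: [0.5489, -0.3304, 0.1192]
ee_rot: [3.141, 0.0, 1.531]
wrist_force: [-0.6, 0.0, -0.4]
width: 0.0618
finger_force: 30.0
```

Contact came at an underside height of about 87 mm, so it is seated. Release and look.

send_rows(rows=[[0,0,-0.5,0,0,0],[0,0,0,0,0,0]])

```text
time: 25.42
tool_pos: [0.5489, -0.3304, 0.1192]
ee_rot: [3.141, 0.001, 1.531]
wrist_force: [-2.6, 1.4, 3.5]
width: 0.0622
finger_force: 30.0
```

send_rows(rows=[[0,0,0,0,0,0],[0,0,0,0,0,0],[0,0,0,0,0,0],[0,0,0,0,0,0],[0,0,20,0,0,0],[0,0,35,0,0,0],[0,0,35,0,0,0],[0,0,35,0,0,0]], grip=90)

```text
time: 26.08
tool_pos: [0.5485, -0.3302, 0.2437]
ee_rot: [-3.141, -0.001, 1.531]
wrist_force: [0.3, 0.7, -0.3]
width: 0.0897
finger_force: 0.0
```

send_rows(rows=[[0,0,20,0,0,0],[0,0,0,0,0,0],[0,0,0,0,0,0]])

```text
time: 26.33
tool_pos: [0.5493, -0.3307, 0.2645]
ee_rot: [3.139, 0.002, 1.531]
wrist_force: [-0.3, -0.1, -0.8]
width: 0.0899
finger_force: 0.0
```

```bash
python3 - <<'E'
from h import *
o=sensors.get_obs();print(o["tool_pos"],o["ee_rot"],o["width"],o["wrist_force"])
c=cam("wrist");a=snap("wrist","w10");h=cv2.cvtColor(a,cv2.COLOR_RGB2HSV)
print((-c[3].T@c[4]).round(3))
M=[]
u0=int(proj(c,(.548,-.3,.119))[0])
for v in range(110,250,5):
    q=h[v,u0-70:u0+70,1];g=u0-70+np.where(q<70)[0]
    l,r=onz(c,g[0]-.5,v,.119),onz(c,g[-1]+.5,v,.119);M.append([(l[0]+r[0])/2,l[1],r[0]-l[0]])
M=np.array(M);M=M[np.abs(M[:,2]-.062)<.004];p=np.polyfit(M[:,1],M[:,0],1);print(len(M),M[:,2].mean(),np.degrees(np.arctan2(1,p[0])),"x@-.33",np.polyval(p,-.33))
V=h[60:300,u0,2].astype(int);d=np.where(np.abs(np.diff(V))>45)[0]+60;print([(int(r),onz(c,u0,r+.5,.095)[1].round(4)) for r in d])
b=cv2.resize(a[:,140:520,::-1],None,fx=1.2,fy=1.2);s=snap("scene","s10")
cv2.imwrite("pics/m10.png",np.hstack([b,cv2.copyMakeBorder(cv2.resize(s[130:270,280:430,::-1],(340,317)),0,480-317,0,0,cv2.BORDER_CONSTANT)]))
for x in blobs(a,(0,150,60),(6,255,255))[0]:print("red",x[0],x[1],x[2],onz(c,*x[1],.07))
E
```

```text
[ 0.54932631 -0.33073548  0.26446592] [3.13860817e+00 1.90991270e-03 1.53140212e+00] 0.08993653737335071 [-0.26295803 -0.12674363 -0.84817226]
[ 0.552 -0.249  0.417]
27 0.06159787643827532 87.47956248249444 x@-.33 0.5487473468353122
[(76, np.float64(-0.2208)), (96, np.float64(-0.2391)), (100, np.float64(-0.2429)), (102, np.float64(-0.2447)), (103, np.float64(-0.2457)), (105, np.float64(-0.2476)), (106, np.float64(-0.2485)), (178, np.float64(-0.3213))]
```

View pics/m10.png

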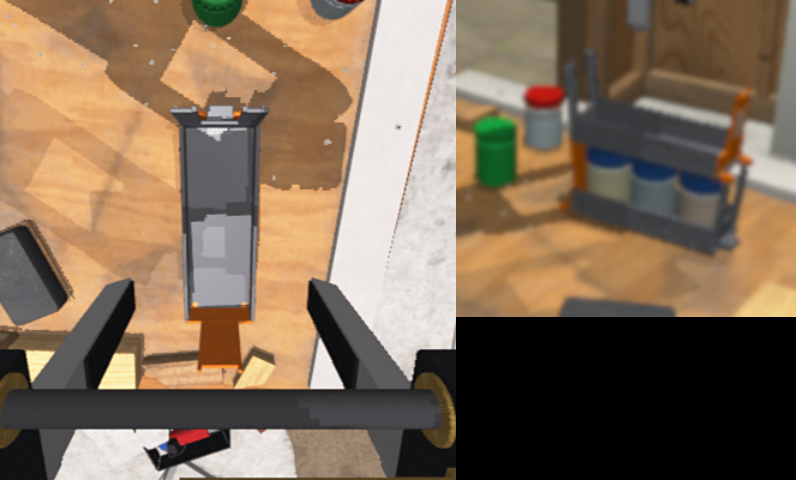

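The upper tray is stacked and released: orange over grey, level, jars still in a row below. The offcut at about (258,368) is undisturbed. Now the red jar. A board stands behind it, so I'll close along y.

send_rows(rows=[[9.1,15.6,0,0,0,-0.1178],[9.1,15.6,0,0,0,-0.1178],[9.1,15.6,0,0,0,-0.1178],[9.1,15.6,0,0,0,-0.1178],[9.1,15.6,0,0,0,-0.1178],[9.1,15.6,0,0,0,-0.1178],[9.1,15.6,0,0,0,-0.1178],[9.1,15.6,0,0,0,-0.1178]], grip=84)

```text
time: 27.1
tool_pos: [0.6211, -0.2044, 0.2594]
ee_rot: [-3.137, 0.003, 0.583]
wrist_force: [-0.6, 0.1, -0.3]
width: 0.0844
finger_force: 0.0
```

send_rows(rows=[[9.1,15.6,0,0,0,-0.1178],[9.1,15.6,0,0,0,-0.1178],[9.1,15.6,0,0,0,-0.1178],[9.1,15.6,0,0,0,-0.1178],[8.8,15.6,0,0,0,-0.1178],[0,0,-35,0,0,0],[0,0,-35,0,0,0],[0,0,-30,0,0,0]])

```text
time: 27.77
tool_pos: [0.6654, -0.1265, 0.158]
ee_rot: [-3.14, 0.005, 0.001]
wrist_force: [-0.2, -0.4, 0.2]
width: 0.084
finger_force: 0.0
```

send_rows(rows=[[0,0,0,0,0,0],[0,0,0,0,0,0],[0,0,0,0,0,0]])

```text
time: 28.02
tool_pos: [0.667, -0.1277, 0.1635]
ee_rot: [3.142, -0.0, -0.0]
wrist_force: [0.3, 0.0, 0.7]
width: 0.0841
finger_force: 0.0
```

```bash
python3 - <<'E'
from h import *
o=sensors.get_obs();print(o["tool_pos"],o["ee_rot"],o["width"],np.round(o["joint_positions"],2))
c=cam("wrist");a=snap("wrist","w11")
print((-c[3].T@c[4]).round(3))
for x in blobs(a,(0,150,60),(6,255,255))[0]+blobs(a,(173,150,60),(180,255,255))[0]:print("red",x[0],x[1],x[2],onz(c,*x[1],.07).round(4))
for x in blobs(a,(40,80,40),(85,255,255))[0]:print("green",x[0],x[1],x[2],onz(c,*x[1],.07).round(4))
E
```

```text
[ 0.66701405 -0.12770189  0.16350274] [ 3.14151342e+00 -1.58224795e-04 -1.49603073e-04] 0.08410074814956109 [-0.27  0.4   1.13 -0.    1.62  1.3 ]
[ 0.75  -0.129  0.316]
red 2650 [321.7 206.1] [293 177  59  59] [ 0.6716 -0.127   0.07  ]
green 2505 [323.5 298.5] [298 267  52  58] [ 0.5836 -0.1284  0.07  ]
```

send_rows(rows=[[2,0,-30,0,0,0],[0,0,-30,0,0,0],[0,0,-30,0,0,0],[0,0,-17,0,0,0],[0,0,0,0,0,0],[0,0,0,0,0,0]])

```text
time: 28.57
tool_pos: [0.6696, -0.1279, 0.0576]
ee_rot: [3.141, -0.002, -0.0]
wrist_force: [0.5, -0.7, 1.8]
width: 0.0841
finger_force: 0.0
```

send_rows(rows=[[0,0,0,0,0,0],[0,0,0,0,0,0],[0,0,0,0,0,0],[0,0,0,0,0,0],[0,0,0,0,0,0],[0,0,0,0,0,0],[0,0,0,0,0,0],[0,0,0,0,0,0]], grip=42)

```text
time: 29.23
tool_pos: [0.6692, -0.1272, 0.0569]
ee_rot: [-3.141, -0.001, 0.0]
wrist_force: [0.5, 1.7, 4.0]
width: 0.0496
finger_force: 30.0
```

send_rows(rows=[[0,0,15,0,0,0],[0,0,30,0,0,0],[0,0,35,0,0,0],[0,0,40,0,0,0],[0,0,40,0,0,0],[0,0,35,0,0,0],[0,0,10,0,0,0],[0,0,0,0,0,0]])

```text
time: 29.9
tool_pos: [0.6701, -0.1281, 0.2651]
ee_rot: [3.139, -0.007, -0.0]
wrist_force: [-0.1, 0.5, -1.2]
width: 0.0498
finger_force: 30.0
```

send_rows(rows=[[-9.3,-15.6,0,0,0,0.1177],[-9.3,-15.6,0,0,0,0.1177],[-9.3,-15.6,0,0,0,0.1177],[-9.3,-15.6,0,0,0,0.1177],[-9.3,-15.6,0,0,0,0.1177],[-9.3,-15.6,0,0,0,0.1177],[-9.3,-15.6,0,0,0,0.1177],[-9.3,-15.6,0,0,0,0.1177]])

```text
time: 30.57
tool_pos: [0.5927, -0.2526, 0.2556]
ee_rot: [-3.134, 0.001, 0.947]
wrist_force: [0.3, 0.8, -1.2]
width: 0.0499
finger_force: 30.0
```

send_rows(rows=[[-9.3,-15.6,0,0,0,0.1177],[-9.3,-15.6,0,0,0,0.1177],[-9.3,-15.6,0,0,0,0.1177],[-9.3,-15.6,0,0,0,0.1177],[-9.1,-15.1,0,0,0,0.1177],[0,0,0,0,0,0],[0,0,0,0,0,0],[0,0,0,0,0,0]])

```text
time: 31.23
tool_pos: [0.5478, -0.329, 0.2581]
ee_rot: [-3.138, -0.003, 1.528]
wrist_force: [0.1, 0.6, -1.1]
width: 0.049
finger_force: 30.0
```

```bash
python3 - <<'E'
from h import *
o=sensors.get_obs();print(o["tool_pos"],o["ee_rot"],o["width"])
c=cam("wrist");a=snap("wrist","w12")
h=cv2.cvtColor(a,cv2.COLOR_RGB2HSV);print((-c[3].T@c[4]).round(3))
zl=o["tool_pos"][2]+.013
for x in blobs(a,(0,150,40),(6,255,255),500)[0]+blobs(a,(173,150,40),(180,255,255),500)[0]:print("red",x[0],x[1],x[2],onz(c,*x[1],zl).round(4))
M=[]
for v in range(100,190,6):
    q=h[v,270:380,1];g=270+np.where(q<70)[0]
    l,r=onz(c,g[0]-.5,v,.119),onz(c,g[-1]+.5,v,.119);M.append([(l[0]+r[0])/2,l[1],r[0]-l[0]])
M=np.array(M);M=M[np.abs(M[:,2]-.062)<.003];p=np.polyfit(M[:,1],M[:,0],1);print(len(M),np.degrees(np.arctan2(1,p[0])),"x@-.33",np.polyval(p,-.33))
E
```

```text
[ 0.54780448 -0.32897465  0.25810293] [-3.13813067e+00 -3.08796979e-03  1.52834437e+00] 0.04900253392390469
[ 0.552 -0.248  0.411]
red 7015 [323.9 270.9] [276 224  97  94] [ 0.5481 -0.326   0.2711]
14 87.75405190320568 x@-.33 0.5493163732197265
```

send_rows(rows=[[0.5,0,-30,0,0,0],[0,0,-30,0,0,0],[0,0,-20,0,0,0],[0,0,-12,0,0,0],[0,0,-8,0,0,0],[0,0,-4,0,0,0],[0,0,0,0,0,0],[0,0,0,0,0,0]])

```text
time: 31.95
tool_pos: [0.5493, -0.3301, 0.1585]
ee_rot: [3.139, 0.001, 1.53]
wrist_force: [0.2, -0.2, -1.3]
width: 0.0494
finger_force: 30.0
```

send_rows(rows=[[0,0,-2,0,0,0],[0,0,0,0,0,0],[0,0,0,0,0,0]])

```text
time: 32.2
tool_pos: [0.5489, -0.3302, 0.156]
ee_rot: [3.14, 0.001, 1.53]
wrist_force: [0.6, 0.2, -0.9]
width: 0.0492
finger_force: 30.0
```

send_rows(rows=[[0,0,-1,0,0,0],[0,0,0,0,0,0],[0,0,0,0,0,0]])

```text
time: 32.45
tool_pos: [0.5486, -0.3299, 0.1541]
ee_rot: [3.141, 0.0, 1.53]
wrist_force: [-1.1, 0.1, -2.1]
width: 0.049
finger_force: 30.0
```

send_rows(rows=[[0,0,-1,0,0,0],[0,0,0,0,0,0],[0,0,0,0,0,0]])

```text
time: 32.7
tool_pos: [0.5485, -0.3298, 0.1529]
ee_rot: [-3.141, -0.0, 1.53]
wrist_force: [-0.6, -0.5, -1.3]
width: 0.0498
finger_force: 30.0
```

send_rows(rows=[[0,0,-0.8,0,0,0],[0,0,0,0,0,0],[0,0,0,0,0,0]])

```text
time: 32.95
tool_pos: [0.5486, -0.3298, 0.1521]
ee_rot: [-3.142, -0.0, 1.53]
wrist_force: [0.4, -0.7, -2.4]
width: 0.0494
finger_force: 30.0
```

send_rows(rows=[[0,0,-0.8,0,0,0],[0,0,0,0,0,0],[0,0,0,0,0,0]])

```text
time: 33.2
tool_pos: [0.5486, -0.3299, 0.1515]
ee_rot: [3.141, 0.0, 1.53]
wrist_force: [-0.2, -0.2, -1.4]
width: 0.0494
finger_force: 30.0
```

send_rows(rows=[[0,0,-0.6,0,0,0],[0,0,0,0,0,0],[0,0,0,0,0,0]])

```text
time: 33.45
tool_pos: [0.5486, -0.3299, 0.1514]
ee_rot: [3.141, 0.0, 1.53]
wrist_force: [-0.8, 0.6, 1.2]
width: 0.0495
finger_force: 30.0
```

Contact at the expected height. Release, rise clear and check.

send_rows(rows=[[0,0,0,0,0,0],[0,0,0,0,0,0],[0,0,0,0,0,0],[0,0,0,0,0,0],[0,0,20,0,0,0],[0,0,35,0,0,0],[0,0,35,0,0,0],[0,0,35,0,0,0]], grip=80)

```text
time: 34.12
tool_pos: [0.5483, -0.3296, 0.2766]
ee_rot: [-3.141, -0.001, 1.53]
wrist_force: [1.6, -0.6, -0.2]
width: 0.0802
finger_force: 0.0
```

send_rows(rows=[[0,0,20,0,0,0],[0,0,0,0,0,0],[0,0,0,0,0,0],[0,0,0,0,0,0]])

```text
time: 34.45
tool_pos: [0.5483, -0.3296, 0.2938]
ee_rot: [-3.139, -0.002, 1.53]
wrist_force: [-0.3, 1.1, -0.1]
width: 0.0803
finger_force: 0.0
```

```bash
python3 - <<'E'
from h import *
o=sensors.get_obs();print(o["time"],o["tool_pos"],o["width"],o["wrist_force"])
c=cam("wrist");a=snap("wrist","w13");s=snap("scene","s13");S=cam("scene")
W=blobs(a,(0,150,40),(6,255,255),500)[0];Q=blobs(s,(0,130,60),(6,255,255),60)[0]
for x in W:print("red wrist",x[0],x[1],x[2],onz(c,*x[1],.165).round(4))
for x in Q:print("red scene",x[0],x[1],x[2],[np.round(v,4) for v in tri(c,W[0][1],S,x[1])])
for x in blobs(s,(95,90,50),(130,255,255))[0]:print("blue scene",x[0],x[1],x[2])
print([np.round(proj(S,p),1) for p in((.5502,-.2754,.07),(.548,-.3285,.07),(.5458,-.3834,.07),(.549,-.33,.157))])
h=cv2.cvtColor(a,cv2.COLOR_RGB2HSV);M=[]
for v in range(100,240,5):
    g=255+np.where((h[v,255:395,1]<70))[0]
    l,r=onz(c,g[0]-.5,v,.119),onz(c,g[-1]+.5,v,.119);M.append([(l[0]+r[0])/2,l[1],r[0]-l[0]])
M=np.array(M);M=M[np.abs(M[:,2]-.062)<.003];p=np.polyfit(M[:,1],M[:,0],1);print(len(M),np.degrees(np.arctan2(1,p[0])),"x@-.33",np.polyval(p,-.33))
E
```

```text
34.45 [ 0.54827471 -0.32964732  0.2938408 ] 0.08025812229593074 [-0.27962271  1.08756688 -0.09391314]
red wrist 2057 [324.4 197.6] [299 172  52  52] [ 0.5487 -0.3291  0.165 ]
red scene 213 [369.2 169.7] [359 164  21  12] [array([ 0.5488, -0.3318,  0.1568]), np.float64(0.0008)]
blue scene 216 [112.  172.3] [107 148  11  41]
blue scene 252 [357.  202.4] [339 195  38  15]
blue scene 116 [387.  210.7] [379 206  18  10]
blue scene 68 [ 41.2 237.4] [ 33 229  21  20]
blue scene 75 [ 97.2 241. ] [ 85 228  22  30]
[array([346.7, 197.7]), array([365.9, 202.8]), array([386.7, 208.3]), array([368.4, 169.5])]
25 87.44977939643601 x@-.33 0.5489502075827078
```

The red lid triangulates to (0.549, −0.332, 0.157), which is centred in the upper tray and matches a jar standing on its floor. The tray is aligned and the blue jars are in place, so I'm handing in.

```bash
python3 -c "
from h import *
print(ticket.close_job())"
```

```text
the job is handed in; nothing more can be done
None
```

The job is handed in: three blue-lidded jars in a row in the lower tray, the upper tray stacked orange over grey, and the red-lidded jar in it. My last camera checks agreed with all of this, but the judge returned no verdict.

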